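# Heft the tins and pack the heavy one at the bottom

## Robot

A 6-joint arm with a two-finger parallel gripper is mounted at the origin on the work surface. World frame = base frame: x ahead of the robot, y to its left, z up, the work surface at z = 0. Lengths are in m, angles in rad, forces in N, time in s.
With the tool pointing down it reaches from about 0.325 to 1 m from the base axis. Payload 5.1 kg.
Tool frame: the origin (TCP) lies midway between the tips of the shut fingers; the grasp point (between the pads) lies 19 mm behind it; z points along the fingers, y is the direction in which the jaws open and shut (so a half turn about z gives the same grasp; the last joint's range is limited). The gripper opens to 85 mm and grips with 20 to 120 N. Pads are 22 mm wide; open, the fingers measure 114 mm over their backs; the gripper's body (76 mm by 85 mm) begins 54 mm behind the grasp point. The pads swing forward as they close: fully open they stand 13 mm farther back than shut.
Start: joints at [-1.361, 0.124, 1.65, -0, 1.367, -0.083], TCP at [0.188, -0.622, 0.231] pointing down, gripper open.
Joint ranges: [-2.61, 2.61], [-1.02, 2.33], [0.03, 2.71], [-1.35, 4.49], [0.32, 2.68], [-2.91, 2.91]. Speed limits (rad/s): [2.57, 2.57, 3.14, 3.14, 3.14, 3.14].

## Interface

Orientations are given as [roll, pitch, yaw] about the fixed x, y, z axes, in that order (R = Rz(yaw) Ry(pitch) Rx(roll)).
In Python, from cell import bot gives the robot as it stands.
- The arm moves only by the shell command python3 -m handwheel 'ROWS' [FORCE]. ROWS is JSON, a list of rows, each an object of numbers: "claw": the closure, from 0 (fully open) to 1 (shut); "dx", "dy", "dz": the shift along the tool's x, y, z in m; "wx", "wy", "wz": the turn, a rotation vector about the tool's x, y, z in degrees. A call has 1 to 10 rows; each row shifts and turns the pose as measured when the row begins, along the tool's axes as they then stand; what a row does not reach is not made up. A row lasts 1/10 s, in which the tool goes at most 50 mm and 8.59 degrees, less where a joint would pass 70% of its speed; a pose out of reach is approached as far as the arm can. A call with a gripper value outside its range is refused whole. The fingers move at their own pace and stop on an object; FORCE is the grip in N (left out, the last holds). Time passes only in rows, so rows that do not move let the fingers close. It gives the time, the measured TCP pose, the force and the opening at its end, in the units of the state.
- bot.sense(): the state, without advancing time (a new reading comes with each control period).
- bot.read_camera(name): name is "scene" or "top"; returns (picture, depth): 480x640x3 uint8, red, green, blue; 480x640 float32, m along the optical axis (not along the pixel's ray), 0 where there is no reading.
- bot.camera_model(name): a dict with "mtx" (3x3 intrinsics, pixels), "xyz" and "attitude" of the camera in the world. Camera axes: x right, y down, z forward; pixel columns grow to the right and rows downward; lengths in m; the calibration is good to about 2 mm. A picture is of the moment at which its call begins. camera_model takes no time and is no camera call.
- bot.job_done(): hands the job in, once; it reports no verdict.
The state is a dict: "time": time; "qpos": joint angles; "qd": joint speeds; "joint_torque": joint torques, N m; "tool_pos": TCP position; "tool_rot": TCP orientation; "ft_force": force on the tool from outside, world axes, zero at the start; "ft_torque": the same for the moment, N m; "gripper_width": finger opening in m.
Only numpy, scipy, OpenCV 4.12 (cv2) and the standard library are available. Lean on these libraries where they do the work, as an engineer would, in place of code of your own. Each camera call takes 0.05 s, during which the arm holds its last target.

## Task

One of the three identical blue tins holds brass and is clearly heavier than the other two: lift them to find out which. Pack the heavy one first, standing on the bottom of the open cardboard carton, then stand one of the light ones centred on top of it, both upright and set down rather than dropped. Leave the remaining tin standing on the table, outside the carton.

Things in the scene. Friction and masses are not known exactly. Their poses are not given: they have to be found in the camera images.
- tin_1: closed tin, one of three alike: upright cylinder 60 mm in diameter, 50 mm high, blue with two bare-metal bands, flat blue lid (fixed on). Origin: centre of underside, z up. Starts on the table, 100 mm or more (centres) from other upright things. Hidden contents vary by run: exactly one tin weighs 0.58 to 0.75 kg (brass inside), the other two 0.17 to 0.22 kg; contents have a few mm of play.
- tin_2: closed tin, one of three alike: upright cylinder 60 mm in diameter, 50 mm high, blue with two bare-metal bands, flat blue lid (fixed on). Origin: centre of underside, z up. Starts on the table, 100 mm or more (centres) from other upright things. Hidden contents vary by run: exactly one tin weighs 0.58 to 0.75 kg (brass inside), the other two 0.17 to 0.22 kg; contents have a few mm of play.
- tin_3: closed tin, one of three alike: upright cylinder 60 mm in diameter, 50 mm high, blue with two bare-metal bands, flat blue lid (fixed on). Origin: centre of underside, z up. Starts on the table, 100 mm or more (centres) from other upright things. Hidden contents vary by run: exactly one tin weighs 0.58 to 0.75 kg (brass inside), the other two 0.17 to 0.22 kg; contents have a few mm of play.
- carton: open-topped brown cardboard carton fixed to the table: outside 158 mm along its x, 138 mm along its y, 70 mm high; walls and floor 4 mm thick (inside 150 x 130 mm, floor 4 mm above the table); short flaps hang folded down outside the walls. Origin: centre of its underside, z up. Room for a tin with open fingers either side.

How it is judged:
At the end, for the whole second after the job is handed in: The heavy tin stands on the carton's floor (it presses on it with over 6 N), a light tin stands on its lid (pressing under 4 N, centres within 20 mm), the third tin stands on the table outside the carton; all three are upright within 9.5 degrees and at rest (angle between each of tin_1, tin_2, tin_3's own z axis and vertical below 0.17 rad and linear speed of each of tin_1, tin_2, tin_3 below 0.02 m/s and ((horizontal distance between tin_1 and carton below 0.07 m and height (world z) of each of tin_1, tin_3 below 0.012 m and horizontal distance between tin_2 and tin_1 below 0.02 m and height (world z) of tin_2 between 0.046 and 0.062 m and contact force between tin_1 and carton above 6 N and contact force between tin_2 and tin_1 below 4 N and horizontal distance between tin_3 and carton above 0.09 m) or (horizontal distance between tin_1 and carton below 0.07 m and height (world z) of each of tin_1, tin_2 below 0.012 m and horizontal distance between tin_3 and tin_1 below 0.02 m and height (world z) of tin_3 between 0.046 and 0.062 m and contact force between tin_1 and carton above 6 N and contact force between tin_3 and tin_1 below 4 N and horizontal distance between tin_2 and carton above 0.09 m) or (horizontal distance between tin_2 and carton below 0.07 m and height (world z) of each of tin_2, tin_3 below 0.012 m and horizontal distance between tin_1 and tin_2 below 0.02 m and height (world z) of tin_1 between 0.046 and 0.062 m and contact force between tin_2 and carton above 6 N and contact force between tin_1 and tin_2 below 4 N and horizontal distance between tin_3 and carton above 0.09 m) or (horizontal distance between tin_2 and carton below 0.07 m and height (world z) of each of tin_2, tin_1 below 0.012 m and horizontal distance between tin_3 and tin_2 below 0.02 m and height (world z) of tin_3 between 0.046 and 0.062 m and contact force between tin_2 and carton above 6 N and contact force between tin_3 and tin_2 below 4 N and horizontal distance between tin_1 and carton above 0.09 m) or (horizontal distance between tin_3 and carton below 0.07 m and height (world z) of each of tin_3, tin_2 below 0.012 m and horizontal distance between tin_1 and tin_3 below 0.02 m and height (world z) of tin_1 between 0.046 and 0.062 m and contact force between tin_3 and carton above 6 N and contact force between tin_1 and tin_3 below 4 N and horizontal distance between tin_2 and carton above 0.09 m) or (horizontal distance between tin_3 and carton below 0.07 m and height (world z) of each of tin_3, tin_1 below 0.012 m and horizontal distance between tin_2 and tin_3 below 0.02 m and height (world z) of tin_2 between 0.046 and 0.062 m and contact force between tin_3 and carton above 6 N and contact force between tin_2 and tin_3 below 4 N and horizontal distance between tin_1 and carton above 0.09 m))); the robot touches nothing.
It fails at once if a tin is dropped or thrown into the carton (faster than 0.7 m/s low inside it) ((horizontal distance between tin_1 and carton below 0.06 m and height (world z) of tin_1 below 0.09 m and linear speed of tin_1 above 0.7 m/s) or (horizontal distance between tin_2 and carton below 0.06 m and height (world z) of tin_2 below 0.09 m and linear speed of tin_2 above 0.7 m/s) or (horizontal distance between tin_3 and carton below 0.06 m and height (world z) of tin_3 below 0.09 m and linear speed of tin_3 above 0.7 m/s)).
It also fails if it takes over 72 s, if anything falls off the work surface, if the arm or the gripper's body presses on something with over 40 N, if the wrist force passes 120 N, or if a joint passes its speed limit or range.

## Working session

There is one attempt and no reset: what is moved stays moved. The work goes in short steps, Python scripts to look and compute and a shell command to move; the robot and the scene stay as the last step left them, time stands still between calls to the robot, and variables do not carry over. Pictures are saved under pics/ and viewed, and the job is handed in when it is done.

```bash
ls; mkdir -p pics
python3 - <<'E'
from cell import bot
import cv2
s=bot.sense(); print({k:(v if not hasattr(v,'__len__') else [round(float(x),3) for x in v]) for k,v in s.items()})
for n in ("top","scene"):
    im,d=bot.read_camera(n); cv2.imwrite(f"pics/{n}0.png",im[:,:,::-1]); 
    import numpy as np; np.save(f"/tmp/{n}0.npy",d); print(n,bot.camera_model(n))
E
```

```text
pics
{'time': 0.0, 'qpos': [-1.361, 0.125, 1.652, 0.0, 1.367, -0.083], 'qd': [0.001, -0.0, 0.002, -0.001, -0.001, 0.003], 'joint_torque': [0.001, -42.361, -36.545, -0.0, 0.007, -0.0], 'tool_pos': [0.187, -0.622, 0.23], 'tool_rot': [-3.14, -0.0, 0.293], 'ft_force': [-0.845, -0.44, 0.289], 'ft_torque': [-0.019, 0.046, 0.016], 'gripper_width': 0.0853366976065583}
top {'mtx': array([[556.55494939,   0.        , 326.05688416],
       [  0.        , 556.55494939, 233.0725104 ],
       [  0.        ,   0.        ,   1.        ]]), 'xyz': array([4.61145835e-01, 8.44696135e-04, 9.05836036e-01]), 'attitude': array([-3.05135234,  0.02848368, -1.57610489])}
scene {'mtx': array([[501.01835055,   0.        , 315.1605659 ],
       [  0.        , 501.01835055, 234.90362801],
       [  0.        ,   0.        ,   1.        ]]), 'xyz': array([0.86684307, 0.59257028, 0.51456133]), 'attitude': array([-2.20103433,  0.01387316,  2.64669605])}
```

View pics/top0.png

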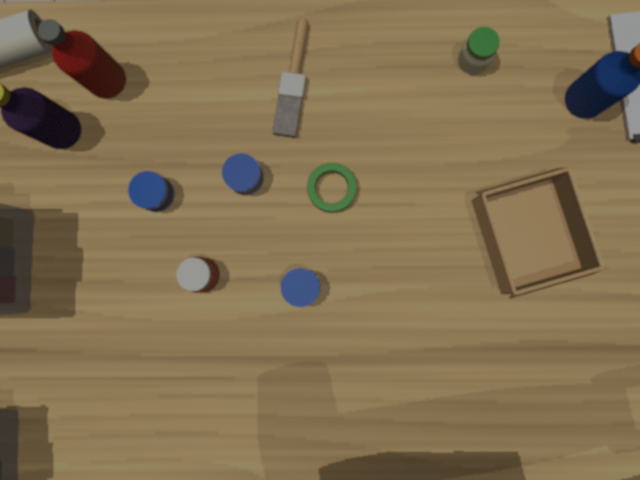

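View pics/scene0.png

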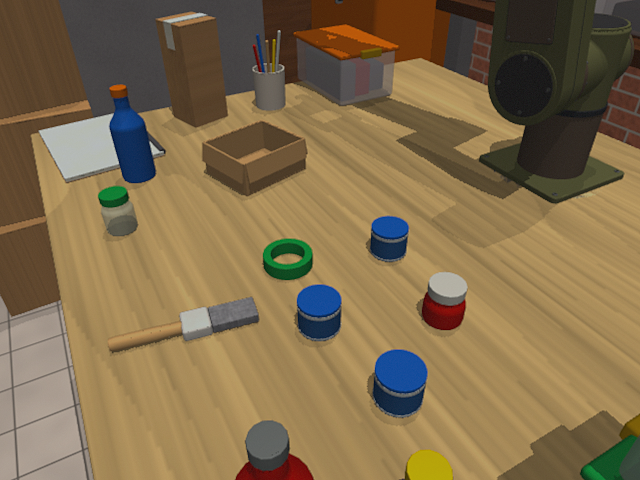

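The top view shows three blue lids at about (150,190), (242,173) and (300,287). A white-lidded jar sits at (195,274). The carton rim corners are at about (483,192), (566,170), (600,268) and (514,294). Next I locate them from colour and depth.

```bash
cat > h.py <<'E'
import numpy as np, cv2
from cell import bot
from scipy.spatial.transform import Rotation as R
def cam(n):
    c=bot.camera_model(n); return c["mtx"],c["xyz"],R.from_euler("xyz",c["attitude"]).as_matrix()
def ray(n,uv,z):
    K,t,M=cam(n); d=M@np.linalg.inv(K)@np.array([uv[0],uv[1],1.]); return t+d*(z-t[2])/d[2]
def cloud(n,dep):
    K,t,M=cam(n); v,u=np.mgrid[:480,:640]; p=np.stack([(u-K[0,2])/K[0,0]*dep,(v-K[1,2])/K[1,1]*dep,dep],-1)
    return p@M.T+t
def blue(im):
    h=cv2.cvtColor(im,cv2.COLOR_RGB2HSV); return cv2.inRange(h,(105,120,60),(125,255,255))
def tins(n,im,dep,zlo=.04,zhi=.06):
    P=cloud(n,dep); m=((blue(im)>0)&(P[...,2]>zlo)&(P[...,2]<zhi)).astype(np.uint8)
    k,l,s,c=cv2.connectedComponentsWithStats(m)
    o=[]
    for i in range(1,k):
        if s[i,4]<150: continue
        q=P[l==i]; xy,r=cv2.minEnclosingCircle(q[:,:2].astype(np.float32)); o.append((c[i].round(0),np.median(q,0).round(4),np.round(xy,4),round(r,4),s[i,4]))
    return o
E
python3 - <<'E'
from h import *
for n in("top","scene"):
    im=cv2.imread(f"pics/{n}0.png")[:,:,::-1].copy(); d=np.load(f"/tmp/{n}0.npy")
    for o in tins(n,im,d): print(n,*o)
P=cloud("top",np.load("/tmp/top0.npy"))
c=np.array([ray("top",p,.07) for p in [(483,192),(566,170),(600,268),(514,294)]]); print(c.round(3),c.mean(0), [np.linalg.norm(c[i]-c[i-1]).round(3) for i in range(4)])
m=(P[...,2]>.06)&(P[...,2]<.08)&(P[...,1]<-.15)&(P[...,1]>-.5)&(P[...,0]<.62)&(P[...,0]>.3)
q=P[m]; print(len(q), q.min(0),q.max(0)); print(cv2.minAreaRect(q[:,:2].astype(np.float32)*1000))
m=(P[...,2]>.15); print("tall", P[m].min(0) if m.any() else None, P[m].max(0) if m.any() else None)
for uv in [(195,274),(332,188),(478,60),(600,85),(540,231),(400,350)]: print(uv,P[uv[1],uv[0]].round(3))
E
python3 - <<'E'
import cv2
im=cv2.imread("pics/top0.png"); cv2.imwrite("pics/carton0.png",cv2.resize(im[150:310,450:620],None,fx=3.5,fy=3.5,interpolation=cv2.INTER_CUBIC))
E
```

```text
top [241. 172.] [0.6361 0.158  0.0496] [0.6364 0.1584] 0.0285 983
top [147. 189.] [0.6098 0.3059 0.0494] [0.6097 0.3059] 0.0296 1038
top [300. 287.] [0.456  0.0653 0.0494] [0.456  0.0656] 0.0281 1034
scene [135. 160.] [ 0.7631 -0.3704  0.0504] [ 0.7609 -0.3888] 0.0327 303
scene [390. 227.] [0.4567 0.07   0.0502] [0.4546 0.0671] 0.03 667
scene [319. 301.] [0.6367 0.1622 0.05  ] [0.6356 0.1597] 0.0304 1136
scene [401. 371.] [0.6104 0.3093 0.05  ] [0.6088 0.3075] 0.0305 1777
[[ 0.597 -0.213  0.07 ]
 [ 0.629 -0.338  0.07 ]
 [ 0.482 -0.381  0.07 ]
 [ 0.444 -0.253  0.07 ]] [ 0.53817421 -0.29612768  0.07      ] [np.float64(0.158), np.float64(0.129), np.float64(0.154), np.float64(0.133)]
1959 [ 0.4425278  -0.3860071   0.06001631] [ 0.61987613 -0.20851428  0.07459753]
((537.9315795898438, -297.7777404785156), (164.03671264648438, 145.09632873535156), 16.23188018798828)
tall [ 0.46114584 -0.40641229  0.15002064] [0.82110457 0.47652607 0.90583604]
(195, 274) [0.477 0.224 0.064]
(332, 188) [ 0.618  0.016 -0.   ]
(478, 60) [ 0.81  -0.216  0.053]
(600, 85) [ 0.743 -0.372  0.118]
(540, 231) [ 0.544 -0.319  0.002]
(400, 350) [ 0.355 -0.091  0.   ]
```

View pics/carton0.png

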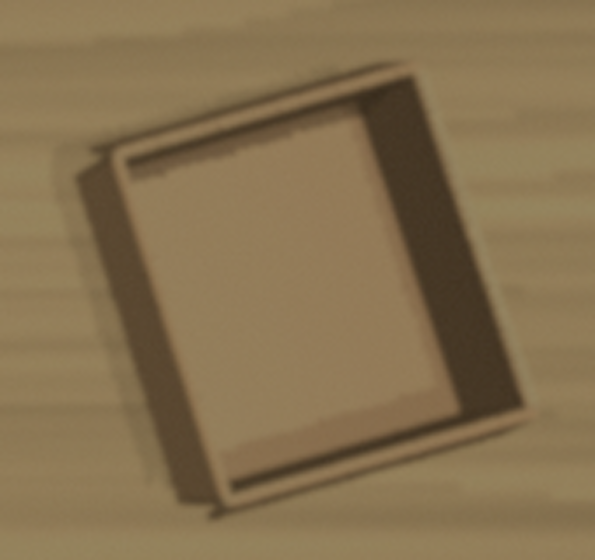

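Run:
```python
from h import *
K,t,M=cam("scene")
def pr(p): q=K@(M.T@(np.array(p)-t)); return (q[:2]/q[2]).round(0)
print(pr((.188,-.622,.23)),pr((.188,-.622,0)))
P=cloud("scene",np.load("/tmp/scene0.npy"))
for uv in [(345,40),(350,85),(190,20),(195,100),(268,70),(270,100),(118,90),(130,165),(445,285)]: print(uv,P[uv[1],uv[0]].round(3))
b=P.reshape(-1,3)
for n,(x0,x1,y0,y1) in dict(crate=(-.1,.5,-1.2,-.5),).items():
    s=b[(b[:,0]>x0)&(b[:,0]<x1)&(b[:,1]>y0)&(b[:,1]<y1)&(b[:,2]>.03)]; print(n,s.min(0).round(3),s.max(0).round(3))
```

```text
[325.   6.] [325.  93.]
(345, 40) [ 0.124 -0.623  0.136]
(350, 85) [ 0.175 -0.51   0.055]
(190, 20) [ 0.546 -0.611  0.241]
(195, 100) [ 0.571 -0.581  0.068]
(268, 70) [ 0.368 -0.599  0.101]
(270, 100) [ 0.375 -0.582  0.029]
(118, 90) [ 0.761 -0.382  0.189]
(130, 165) [ 0.775 -0.373  0.041]
(445, 285) [0.48  0.229 0.061]
crate [ 0.027 -0.774  0.03 ] [ 0.5   -0.5    0.253]
```

```bash
python3 -m handwheel '[{"claw":0,"dx":0.028,"dy":-0.036},{"claw":0,"dx":0.028,"dy":-0.036},{"claw":0,"dx":0.028,"dy":-0.036},{"claw":0,"dx":0.028,"dy":-0.036},{"claw":0,"dx":0.028,"dy":-0.036},{"claw":0,"dx":0.028,"dy":-0.036},{"claw":0,"dx":0.028,"dy":-0.036},{"claw":0,"dx":0.028,"dy":-0.036}]'
```

```text
invalid input at $[0]: expected keys claw, dx, dy, dz, wx, wy, wz
```

```bash
python3 -m handwheel '[{"claw":0,"dx":0.028,"dy":-0.036,"dz":0,"wx":0,"wy":0,"wz":0},{"claw":0,"dx":0.028,"dy":-0.036,"dz":0,"wx":0,"wy":0,"wz":0},{"claw":0,"dx":0.028,"dy":-0.036,"dz":0,"wx":0,"wy":0,"wz":0},{"claw":0,"dx":0.028,"dy":-0.036,"dz":0,"wx":0,"wy":0,"wz":0},{"claw":0,"dx":0.028,"dy":-0.036,"dz":0,"wx":0,"wy":0,"wz":0},{"claw":0,"dx":0.028,"dy":-0.036,"dz":0,"wx":0,"wy":0,"wz":0},{"claw":0,"dx":0.028,"dy":-0.036,"dz":0,"wx":0,"wy":0,"wz":0},{"claw":0,"dx":0.028,"dy":-0.036,"dz":0,"wx":0,"wy":0,"wz":0}]'
```

```text
time: 0.9
tool_pos: [0.3198, -0.2719, 0.2249]
tool_rot: [-3.131, 0.0, 0.282]
ft_force: [1.3, 0.4, 0.2]
gripper_width: 0.0851
```

```bash
python3 -m handwheel '[{"claw":0,"dx":0.028,"dy":-0.036,"dz":0,"wx":0,"wy":0,"wz":0},{"claw":0,"dx":0.028,"dy":-0.036,"dz":0,"wx":0,"wy":0,"wz":0},{"claw":0,"dx":0.028,"dy":-0.036,"dz":0,"wx":0,"wy":0,"wz":0},{"claw":0,"dx":0.028,"dy":-0.036,"dz":0,"wx":0,"wy":0,"wz":0},{"claw":0,"dx":0.028,"dy":-0.036,"dz":0,"wx":0,"wy":0,"wz":0},{"claw":0,"dx":0.028,"dy":-0.036,"dz":0,"wx":0,"wy":0,"wz":0},{"claw":0,"dx":0.028,"dy":-0.036,"dz":0,"wx":0,"wy":0,"wz":0},{"claw":0,"dx":0,"dy":0,"dz":0,"wx":0,"wy":0,"wz":-8.5},{"claw":0,"dx":0,"dy":0,"dz":0,"wx":0,"wy":0,"wz":-8.5},{"claw":0,"dx":0,"dy":0,"dz":0,"wx":0,"wy":0,"wz":-8.5}]'
python3 -m handwheel '[{"claw":0,"dx":0,"dy":0,"dz":0,"wx":0,"wy":0,"wz":-8.5},{"claw":0,"dx":0,"dy":0,"dz":0,"wx":0,"wy":0,"wz":-8.5},{"claw":0,"dx":0,"dy":0,"dz":0,"wx":0,"wy":0,"wz":-8.5},{"claw":0,"dx":0,"dy":0,"dz":0,"wx":0,"wy":0,"wz":-8.5},{"claw":0,"dx":0,"dy":0,"dz":0,"wx":0,"wy":0,"wz":-8.5},{"claw":0,"dx":0,"dy":0,"dz":0,"wx":0,"wy":0,"wz":-8.5},{"claw":0,"dx":0,"dy":0,"dz":0,"wx":0,"wy":0,"wz":-8.5},{"claw":0,"dx":0,"dy":0,"dz":0,"wx":0,"wy":0,"wz":-4},{"claw":0,"dx":0,"dy":0,"dz":0,"wx":0,"wy":0,"wz":0}]'
```

```text
time: 1.9
tool_pos: [0.4384, 0.0454, 0.2244]
tool_rot: [-3.131, -0.005, 0.737]
ft_force: [-0.1, -0.4, 0.1]
gripper_width: 0.0853
time: 2.8
tool_pos: [0.4351, 0.0464, 0.2194]
tool_rot: [-3.133, -0.014, 1.859]
ft_force: [0.7, -1.2, 0.0]
gripper_width: 0.085
```

```bash
cat > to.py <<'E'
import sys
from h import *
s=bot.sense(); p=np.array(s["tool_pos"]); M=R.from_euler("xyz",s["tool_rot"])
def rel(x,y,z,yaw=1.855):
    d=M.inv().apply(np.array([x,y,z])-p); w=(M.inv()*R.from_euler("xyz",[np.pi,0,yaw])).as_rotvec(degrees=True)
    print("dxyz",d.round(4),"w",w.round(2))
a=list(map(float,sys.argv[1:])); 
if a: rel(*a)
print("t",s["time"],"p",p.round(4),"rot",np.round(s["tool_rot"],4),"F",np.round(s["ft_force"],2),"gw",round(float(s["gripper_width"]),4),"tau",np.round(s["joint_torque"],2))
E
python3 to.py .4555 .0665 .07
```

```text
dxyz [0.0114 0.0266 0.1493] w [-0.5  -0.81  0.22]
t 2.8 p [0.4351 0.0464 0.2194] rot [-3.133  -0.0142  1.8588] F [ 0.65 -1.24  0.  ] gw 0.085 tau [ 0.000e+00 -2.044e+01 -3.682e+01  3.000e-02  4.000e-02 -3.000e-01]
```

```bash
python3 -m handwheel '[{"claw":0,"dx":0.004,"dy":0.009,"dz":0.03,"wx":-0.5,"wy":-0.8,"wz":0.2},{"claw":0,"dx":0.004,"dy":0.009,"dz":0.03,"wx":0,"wy":0,"wz":0},{"claw":0,"dx":0.004,"dy":0.009,"dz":0.03,"wx":0,"wy":0,"wz":0},{"claw":0,"dx":0,"dy":0,"dz":0.03,"wx":0,"wy":0,"wz":0},{"claw":0,"dx":0,"dy":0,"dz":0.025,"wx":0,"wy":0,"wz":0},{"claw":0,"dx":0,"dy":0,"dz":0,"wx":0,"wy":0,"wz":0}]' 40; python3 to.py .4555 .0665 .008
```

```text
time: 3.4
tool_pos: [0.4589, 0.0664, 0.0707]
tool_rot: [3.138, 0.002, 1.844]
ft_force: [-0.7, -0.5, -0.2]
gripper_width: 0.0855
dxyz [ 0.0011 -0.0035  0.0627] w [ 0.22  0.09 -0.62]
t 3.4 p [0.4589 0.0664 0.0707] rot [3.1377e+00 1.6000e-03 1.8442e+00] F [-0.66 -0.45 -0.16] gw 0.0855 tau [-9.000e-02 -2.603e+01 -3.351e+01 -0.000e+00 -3.600e-01 -1.000e-02]
```

```bash
python3 -m handwheel '[{"claw":0,"dx":0.001,"dy":-0.003,"dz":0.02,"wx":0,"wy":0,"wz":-0.6},{"claw":0,"dx":0,"dy":0,"dz":0.02,"wx":0,"wy":0,"wz":0},{"claw":0,"dx":0,"dy":0,"dz":0.018,"wx":0,"wy":0,"wz":0},{"claw":0,"dx":0,"dy":0,"dz":0.003,"wx":0,"wy":0,"wz":0},{"claw":0,"dx":0,"dy":0,"dz":0,"wx":0,"wy":0,"wz":0}]' 40; python3 to.py .4555 .0665 .008; python3 -m handwheel '[{"claw":1,"dx":0,"dy":0,"dz":0,"wx":0,"wy":0,"wz":0},{"claw":1,"dx":0,"dy":0,"dz":0,"wx":0,"wy":0,"wz":0},{"claw":1,"dx":0,"dy":0,"dz":0,"wx":0,"wy":0,"wz":0},{"claw":1,"dx":0,"dy":0,"dz":0,"wx":0,"wy":0,"wz":0},{"claw":1,"dx":0,"dy":0,"dz":0,"wx":0,"wy":0,"wz":0}]' 40; python3 to.py .4555 .0665 .008
```

```text
time: 3.9
tool_pos: [0.4597, 0.0666, 0.0135]
tool_rot: [3.131, 0.003, 1.85]
ft_force: [-0.5, 0.7, 0.1]
gripper_width: 0.0852
dxyz [ 0.0011 -0.0042  0.0055] w [ 0.59  0.19 -0.31]
t 3.9 p [0.4597 0.0666 0.0135] rot [3.1312 0.0032 1.8496] F [-0.55  0.67  0.13] gw 0.0852 tau [  0.   -26.76 -28.84  -0.    -0.05  -0.  ]
time: 4.4
tool_pos: [0.4592, 0.0663, 0.0163]
tool_rot: [3.132, 0.004, 1.849]
ft_force: [0.9, 0.3, -4.6]
gripper_width: 0.0587
dxyz [ 0.0012 -0.0036  0.0082] w [ 0.52  0.21 -0.34]
t 4.4 p [0.4592 0.0663 0.0163] rot [3.1324 0.0036 1.8491] F [ 0.87  0.32 -4.57] gw 0.0587 tau [ 3.000e-02 -2.933e+01 -3.138e+01  2.000e-02  1.000e-01  1.000e-02]
```

```bash
python3 -m handwheel '[{"claw":1,"dx":0,"dy":0,"dz":-0.015,"wx":0,"wy":0,"wz":0},{"claw":1,"dx":0,"dy":0,"dz":-0.015,"wx":0,"wy":0,"wz":0},{"claw":1,"dx":0,"dy":0,"dz":-0.005,"wx":0,"wy":0,"wz":0},{"claw":1,"dx":0,"dy":0,"dz":0,"wx":0,"wy":0,"wz":0},{"claw":1,"dx":0,"dy":0,"dz":0,"wx":0,"wy":0,"wz":0}]' 40; python3 to.py;  python3 -m handwheel '[{"claw":1,"dx":0,"dy":0,"dz":0,"wx":0,"wy":0,"wz":0},{"claw":1,"dx":0,"dy":0,"dz":0,"wx":0,"wy":0,"wz":0}]'; python3 to.py
```

```text
time: 4.9
tool_pos: [0.4557, 0.0664, 0.0487]
tool_rot: [3.138, 0.002, 1.849]
ft_force: [-0.4, -0.6, -6.2]
gripper_width: 0.0588
t 4.9 p [0.4557 0.0664 0.0487] rot [3.1382e+00 1.9000e-03 1.8487e+00] F [-0.4  -0.63 -6.23] gw 0.0588 tau [ 0.000e+00 -2.949e+01 -3.494e+01  0.000e+00 -3.000e-02 -0.000e+00]
time: 5.1
tool_pos: [0.4546, 0.0663, 0.0472]
tool_rot: [3.141, 0.001, 1.849]
ft_force: [0.4, -0.3, -6.0]
gripper_width: 0.0589
t 5.1 p [0.4546 0.0663 0.0472] rot [3.1406e+00 1.3000e-03 1.8486e+00] F [ 0.4  -0.29 -5.95] gw 0.0589 tau [ 0.000e+00 -2.924e+01 -3.459e+01  0.000e+00 -1.000e-02  0.000e+00]
```

```bash
python3 -m handwheel '[{"claw":1,"dx":0,"dy":0,"dz":-0.03,"wx":0,"wy":0,"wz":0},{"claw":1,"dx":0,"dy":0,"dz":-0.04,"wx":0,"wy":0,"wz":0},{"claw":1,"dx":0,"dy":0,"dz":-0.03,"wx":0,"wy":0,"wz":0},{"claw":1,"dx":0,"dy":0,"dz":-0.015,"wx":0,"wy":0,"wz":0},{"claw":1,"dx":0,"dy":0,"dz":0,"wx":0,"wy":0,"wz":0}]' 50; python3 to.py .538 -.297 .15 1.85
```

```text
time: 5.6
tool_pos: [0.4513, 0.0663, 0.1611]
tool_rot: [-3.133, -0.001, 1.848]
ft_force: [-0.0, -0.5, -6.8]
gripper_width: 0.0587
dxyz [-0.3731 -0.0161  0.0108] w [-0.52 -0.07 -0.09]
t 5.6 p [0.4513 0.0663 0.1611] rot [-3.1326e+00 -1.3000e-03  1.8484e+00] F [-0.04 -0.45 -6.81] gw 0.0587 tau [  0.08 -26.21 -38.47   0.     0.34  -0.  ]
```

```bash
python3 -m handwheel '[{"claw":1,"dx":-0.015,"dy":-0.001,"dz":0,"wx":-0.5,"wy":0,"wz":0},{"claw":1,"dx":-0.03,"dy":-0.001,"dz":0,"wx":0,"wy":0,"wz":0},{"claw":1,"dx":-0.04,"dy":-0.002,"dz":0,"wx":0,"wy":0,"wz":0},{"claw":1,"dx":-0.045,"dy":-0.002,"dz":0,"wx":0,"wy":0,"wz":0},{"claw":1,"dx":-0.045,"dy":-0.002,"dz":0,"wx":0,"wy":0,"wz":0},{"claw":1,"dx":-0.045,"dy":-0.002,"dz":0,"wx":0,"wy":0,"wz":0},{"claw":1,"dx":-0.045,"dy":-0.002,"dz":0,"wx":0,"wy":0,"wz":0},{"claw":1,"dx":-0.04,"dy":-0.002,"dz":0,"wx":0,"wy":0,"wz":0},{"claw":1,"dx":-0.03,"dy":-0.002,"dz":0,"wx":0,"wy":0,"wz":0},{"claw":1,"dx":-0.02,"dy":-0.001,"dz":0,"wx":0,"wy":0,"wz":0}]' 50; python3 -m handwheel '[{"claw":1,"dx":-0.01,"dy":0,"dz":0,"wx":0,"wy":0,"wz":0},{"claw":1,"dx":0,"dy":0,"dz":0,"wx":0,"wy":0,"wz":0}]'; python3 to.py .538 -.297 .13 1.85
```

```text
time: 6.6
tool_pos: [0.5277, -0.2876, 0.1383]
tool_rot: [-3.125, -0.018, 1.854]
ft_force: [0.3, 0.4, -6.3]
gripper_width: 0.0586
time: 6.8
tool_pos: [0.5292, -0.2992, 0.1336]
tool_rot: [-3.121, -0.022, 1.851]
ft_force: [0.5, 0.9, -6.6]
gripper_width: 0.0587
dxyz [-0.0004  0.0092  0.0034] w [-1.18 -1.27  0.06]
t 6.8 p [ 0.5292 -0.2992  0.1336] rot [-3.121  -0.0222  1.8507] F [ 0.47  0.91 -6.57] gw 0.0587 tau [-7.900e-01 -4.371e+01 -3.813e+01 -1.200e-01  3.000e-02 -5.000e-02]
```

Run:
```python
from h import *
im,d=bot.read_camera("top"); cv2.imwrite("pics/top1.png",im[:,:,::-1]); np.save("/tmp/top1.npy",d)
im,d=bot.read_camera("scene"); cv2.imwrite("pics/scene1.png",cv2.resize(im[100:300,130:400,::-1],None,fx=2.9,fy=2.9))
```

```text
(no output)
```

View pics/top1.png

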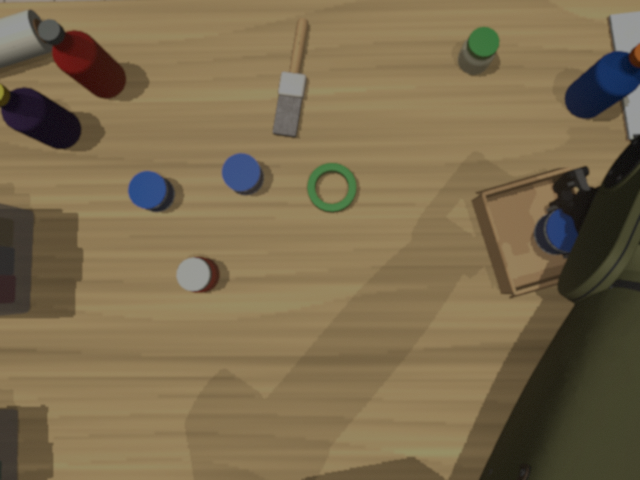

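View pics/scene1.png

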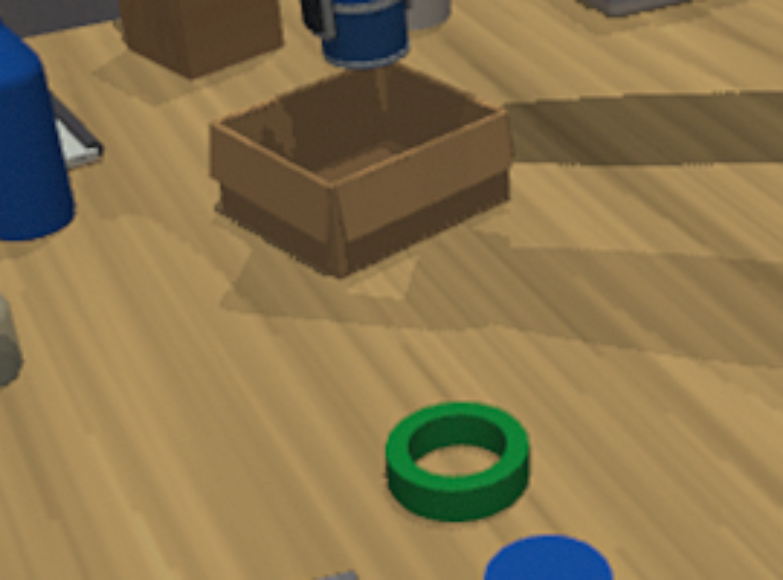

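The tin hangs upright over the carton, with its bottom edge at about (365,62) in the crop. The three remaining objects haven't moved. Next I straighten the tool and centre it over the carton.

```bash
python3 -m handwheel '[{"claw":1,"dx":0,"dy":0.006,"dz":0,"wx":-1.2,"wy":-1.3,"wz":0},{"claw":1,"dx":0,"dy":0.003,"dz":0,"wx":0,"wy":0,"wz":0},{"claw":1,"dx":0,"dy":0,"dz":0,"wx":0,"wy":0,"wz":0}]' 50; python3 to.py .538 -.297 .11 1.85
```

```text
time: 7.2
tool_pos: [0.5371, -0.2909, 0.1327]
tool_rot: [-3.141, -0.003, 1.856]
ft_force: [-0.3, -0.3, -7.6]
gripper_width: 0.0583
dxyz [-0.0062 -0.0008  0.0227] w [-0.05 -0.17  0.33]
t 7.2 p [ 0.5371 -0.2909  0.1327] rot [-3.1408e+00 -3.0000e-03  1.8557e+00] F [-0.28 -0.3  -7.6 ] gw 0.0583 tau [-8.000e-02 -4.346e+01 -3.764e+01  3.000e-02  0.000e+00  1.000e-02]
```

```bash
python3 -m handwheel '[{"claw":1,"dx":-0.005,"dy":-0.001,"dz":0.015,"wx":0,"wy":0,"wz":0.3},{"claw":1,"dx":0,"dy":0,"dz":0.02,"wx":0,"wy":0,"wz":0},{"claw":1,"dx":0,"dy":0,"dz":0.02,"wx":0,"wy":0,"wz":0},{"claw":1,"dx":0,"dy":0,"dz":0.015,"wx":0,"wy":0,"wz":0},{"claw":1,"dx":0,"dy":0,"dz":0.005,"wx":0,"wy":0,"wz":0},{"claw":1,"dx":0,"dy":0,"dz":0,"wx":0,"wy":0,"wz":0}]' 50; python3 to.py .538 -.297 .022 1.85
```

```text
time: 7.8
tool_pos: [0.5373, -0.295, 0.0525]
tool_rot: [-3.139, -0.003, 1.852]
ft_force: [0.1, -0.7, -6.7]
gripper_width: 0.0588
dxyz [-0.0022  0.0002  0.0305] w [-0.12 -0.19  0.14]
t 7.8 p [ 0.5373 -0.295   0.0525] rot [-3.1395 -0.0034  1.8525] F [ 0.06 -0.73 -6.73] gw 0.0588 tau [-1.000e-02 -4.549e+01 -3.493e+01  1.000e-02 -4.000e-02  0.000e+00]
```

```bash
python3 -m handwheel '[{"claw":1,"dx":-0.001,"dy":0,"dz":0.01,"wx":0,"wy":-0.2,"wz":0.1},{"claw":1,"dx":-0.001,"dy":0,"dz":0.009,"wx":0,"wy":0,"wz":0},{"claw":1,"dx":0,"dy":0,"dz":0.005,"wx":0,"wy":0,"wz":0},{"claw":1,"dx":0,"dy":0,"dz":0.002,"wx":0,"wy":0,"wz":0},{"claw":1,"dx":0,"dy":0,"dz":0.002,"wx":0,"wy":0,"wz":0}]' 50; python3 to.py .538 -.297 .020 1.85
```

```text
time: 8.3
tool_pos: [0.5397, -0.2985, 0.0248]
tool_rot: [3.141, 0.004, 1.85]
ft_force: [-0.0, -0.1, -6.8]
gripper_width: 0.0589
dxyz [ 0.0019 -0.0012  0.0048] w [0.05 0.24 0.03]
t 8.3 p [ 0.5397 -0.2985  0.0248] rot [3.1407 0.0041 1.8505] F [-0.03 -0.14 -6.77] gw 0.0589 tau [-1.000e-02 -4.653e+01 -3.373e+01 -0.000e+00  4.000e-02 -0.000e+00]
```

```bash
python3 -m handwheel '[{"claw":1,"dx":0,"dy":0,"dz":0.002,"wx":0,"wy":0.2,"wz":0},{"claw":1,"dx":0,"dy":0,"dz":0.002,"wx":0,"wy":0,"wz":0}]' 50; python3 to.py; python3 -m handwheel '[{"claw":1,"dx":0,"dy":0,"dz":0.002,"wx":0,"wy":0,"wz":0},{"claw":1,"dx":0,"dy":0,"dz":0.001,"wx":0,"wy":0,"wz":0}]'; python3 to.py
```

```text
time: 8.5
tool_pos: [0.5401, -0.2987, 0.0211]
tool_rot: [3.14, 0.001, 1.851]
ft_force: [0.4, -0.4, -6.0]
gripper_width: 0.0584
t 8.5 p [ 0.5401 -0.2987  0.0211] rot [3.1399e+00 1.2000e-03 1.8505e+00] F [ 0.38 -0.4  -5.99] gw 0.0584 tau [ 1.000e-02 -4.685e+01 -3.370e+01  2.000e-02  6.000e-02 -1.000e-02]
time: 8.7
tool_pos: [0.5405, -0.299, 0.0205]
tool_rot: [3.14, 0.001, 1.851]
ft_force: [-4.2, 1.9, -0.5]
gripper_width: 0.0583
t 8.7 p [ 0.5405 -0.299   0.0205] rot [3.1403e+00 9.0000e-04 1.8507e+00] F [-4.19  1.89 -0.51] gw 0.0583 tau [-9.000e-02 -4.397e+01 -3.309e+01  3.000e-02 -8.700e-01  2.000e-02]
```

```bash
python3 -m handwheel '[{"claw":0.1,"dx":0,"dy":0,"dz":0,"wx":0,"wy":0,"wz":0},{"claw":0.1,"dx":0,"dy":0,"dz":0,"wx":0,"wy":0,"wz":0},{"claw":0.1,"dx":0,"dy":0,"dz":0,"wx":0,"wy":0,"wz":0},{"claw":0.1,"dx":0,"dy":0,"dz":0,"wx":0,"wy":0,"wz":0}]'; python3 to.py
```

```text
time: 9.1
tool_pos: [0.5445, -0.3017, 0.0252]
tool_rot: [3.133, 0.009, 1.851]
ft_force: [-0.3, -0.1, -0.1]
gripper_width: 0.0769
t 9.1 p [ 0.5445 -0.3017  0.0252] rot [3.1332 0.0093 1.8506] F [-0.27 -0.14 -0.06] gw 0.0769 tau [ 0.000e+00 -4.303e+01 -3.081e+01  0.000e+00 -4.000e-02 -0.000e+00]
```

```bash
python3 -m handwheel '[{"claw":0.1,"dx":0.001,"dy":-0.003,"dz":-0.005,"wx":0.5,"wy":0.5,"wz":0},{"claw":0.1,"dx":0,"dy":0,"dz":-0.02,"wx":0,"wy":0,"wz":0},{"claw":0.1,"dx":0,"dy":0,"dz":-0.03,"wx":0,"wy":0,"wz":0},{"claw":0.1,"dx":0,"dy":0,"dz":-0.03,"wx":0,"wy":0,"wz":0},{"claw":0.1,"dx":0,"dy":0,"dz":-0.03,"wx":0,"wy":0,"wz":0},{"claw":0,"dx":0,"dy":0,"dz":-0.03,"wx":0,"wy":0,"wz":0},{"claw":0,"dx":0,"dy":0,"dz":-0.015,"wx":0,"wy":0,"wz":0}]'; python3 to.py .636 .1585 .17
```

```text
time: 9.8
tool_pos: [0.5393, -0.3009, 0.1899]
tool_rot: [-3.136, -0.005, 1.85]
ft_force: [-0.0, 0.0, 0.7]
gripper_width: 0.0855
dxyz [0.4148 0.2198 0.0208] w [-0.34 -0.31 -0.27]
t 9.8 p [ 0.5393 -0.3009  0.1899] rot [-3.1356 -0.0054  1.8503] F [-0.01  0.    0.74] gw 0.0855 tau [ 7.000e-02 -3.820e+01 -3.407e+01 -0.000e+00 -1.000e-02  0.000e+00]
```

Next is the tin at B (0.636, 0.159). The move is 0.47 m, about 11 rows.

```bash
python3 -m handwheel '[{"claw":0,"dx":0.03,"dy":0.016,"dz":0,"wx":-0.3,"wy":-0.3,"wz":0},{"claw":0,"dx":0.042,"dy":0.022,"dz":0,"wx":0,"wy":0,"wz":0},{"claw":0,"dx":0.042,"dy":0.022,"dz":0,"wx":0,"wy":0,"wz":0},{"claw":0,"dx":0.042,"dy":0.022,"dz":0,"wx":0,"wy":0,"wz":0},{"claw":0,"dx":0.042,"dy":0.022,"dz":0,"wx":0,"wy":0,"wz":0},{"claw":0,"dx":0.042,"dy":0.022,"dz":0,"wx":0,"wy":0,"wz":0},{"claw":0,"dx":0.042,"dy":0.022,"dz":0,"wx":0,"wy":0,"wz":0},{"claw":0,"dx":0.042,"dy":0.022,"dz":0,"wx":0,"wy":0,"wz":0},{"claw":0,"dx":0.04,"dy":0.021,"dz":0,"wx":0,"wy":0,"wz":0},{"claw":0,"dx":0.03,"dy":0.016,"dz":0,"wx":0,"wy":0,"wz":0}]'; python3 -m handwheel '[{"claw":0,"dx":0.01,"dy":0.006,"dz":0,"wx":0,"wy":0,"wz":0},{"claw":0,"dx":0,"dy":0,"dz":0,"wx":0,"wy":0,"wz":0}]'; python3 to.py .636 .1585 .07
python3 - <<'E'
from h import *
im,d=bot.read_camera("top"); cv2.imwrite("pics/top2.png",im[:,:,::-1]); np.save("/tmp/top2.npy",d)
for o in tins("top",im,d): print(*o)
P=cloud("top",d); m=(P[...,2]>.03)&(P[...,2]<.058)&(blue(im)>0)
print("carton lid", tins("top",im,d,.045,.065))
E
```

```text
time: 10.8
tool_pos: [0.6334, 0.1441, 0.191]
tool_rot: [3.141, 0.006, 1.84]
ft_force: [0.3, -0.1, 0.4]
gripper_width: 0.0854
time: 11.0
tool_pos: [0.6361, 0.1598, 0.1896]
tool_rot: [-3.14, 0.006, 1.846]
ft_force: [0.2, 0.6, -0.2]
gripper_width: 0.0853
dxyz [-0.0006 -0.0002  0.1196] w [-0.11  0.31 -0.54]
t 11.0 p [0.6361 0.1598 0.1896] rot [-3.1397  0.0055  1.8456] F [ 0.19  0.63 -0.22] gw 0.0853 tau [ 1.100e+00 -4.339e+01 -3.608e+01  1.100e-01 -4.000e-02  8.000e-02]
[583. 100.] [ 0.7413 -0.3729  0.0503] [ 0.7523 -0.3874] 0.0298 250
[245. 172.] [0.6366 0.1519 0.0495] [0.6359 0.158 ] 0.0289 744
[537. 230.] [ 0.5408 -0.2971  0.0536] [ 0.5405 -0.2978] 0.0293 1081
carton lid [(array([584.,  98.]), array([ 0.7417, -0.3724,  0.0556]), array([ 0.753 , -0.3881]), 0.0301, np.int32(259)), (array([245., 172.]), array([0.6366, 0.1519, 0.0495]), array([0.6359, 0.158 ]), 0.0289, np.int32(744)), (array([537., 230.]), array([ 0.5408, -0.2971,  0.0536]), array([ 0.5405, -0.2978]), 0.0293, np.int32(1081))]
```

View pics/top2.png

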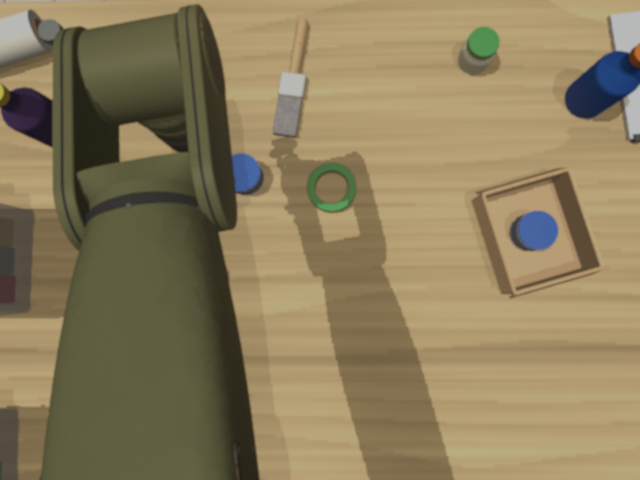

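The heavy tin stands centred in the carton, with its lid at pixel (537,231), world (0.540, -0.298, 0.054). That is right for standing on the floor. Now I descend on B.

```bash
python3 -m handwheel '[{"claw":0,"dx":0,"dy":0,"dz":0.03,"wx":0,"wy":0.3,"wz":-0.5},{"claw":0,"dx":0,"dy":0,"dz":0.04,"wx":0,"wy":0,"wz":0},{"claw":0,"dx":0,"dy":0,"dz":0.03,"wx":0,"wy":0,"wz":0},{"claw":0,"dx":0,"dy":0,"dz":0.02,"wx":0,"wy":0,"wz":0},{"claw":0,"dx":0,"dy":0,"dz":0,"wx":0,"wy":0,"wz":0}]' 40; python3 to.py .636 .1585 .012
```

```text
time: 11.55
tool_pos: [0.6367, 0.1494, 0.0678]
tool_rot: [-3.141, 0.003, 1.845]
ft_force: [0.2, -0.4, 0.1]
gripper_width: 0.0853
dxyz [0.0092 0.0019 0.0558] w [-0.02  0.18 -0.57]
t 11.55 p [0.6367 0.1494 0.0678] rot [-3.1413  0.0032  1.8451] F [ 0.24 -0.38  0.1 ] gw 0.0853 tau [  0.28 -46.39 -34.06   0.    -0.26   0.  ]
```

```bash
python3 -m handwheel '[{"claw":0,"dx":0.009,"dy":0.002,"dz":0.01,"wx":0,"wy":0.2,"wz":-0.5},{"claw":0,"dx":0,"dy":0,"dz":0.02,"wx":0,"wy":0,"wz":0},{"claw":0,"dx":0,"dy":0,"dz":0.018,"wx":0,"wy":0,"wz":0},{"claw":0,"dx":0,"dy":0,"dz":0.005,"wx":0,"wy":0,"wz":0},{"claw":0,"dx":0,"dy":0,"dz":0.002,"wx":0,"wy":0,"wz":0}]' 40; python3 to.py .636 .1585 .012
```

```text
time: 12.05
tool_pos: [0.6398, 0.1567, 0.0155]
tool_rot: [3.134, 0.0, 1.85]
ft_force: [-0.3, -0.2, 0.2]
gripper_width: 0.0853
dxyz [ 0.0028 -0.0031  0.0034] w [ 0.43  0.02 -0.26]
t 12.05 p [0.6398 0.1567 0.0155] rot [3.1341e+00 3.0000e-04 1.8504e+00] F [-0.27 -0.18  0.23] gw 0.0853 tau [-4.000e-02 -4.643e+01 -3.043e+01 -0.000e+00 -1.000e-02  0.000e+00]
```

```bash
python3 -m handwheel '[{"claw":0,"dx":0.003,"dy":-0.003,"dz":0.002,"wx":0.4,"wy":0,"wz":-0.2},{"claw":0,"dx":0,"dy":0,"dz":0,"wx":0,"wy":0,"wz":0},{"claw":1,"dx":0,"dy":0,"dz":0,"wx":0,"wy":0,"wz":0},{"claw":1,"dx":0,"dy":0,"dz":0,"wx":0,"wy":0,"wz":0},{"claw":1,"dx":0,"dy":0,"dz":0,"wx":0,"wy":0,"wz":0},{"claw":1,"dx":0,"dy":0,"dz":0,"wx":0,"wy":0,"wz":0},{"claw":1,"dx":0,"dy":0,"dz":0,"wx":0,"wy":0,"wz":0}]' 40; python3 to.py .636 .1585 .012; python3 -m handwheel '[{"claw":1,"dx":0,"dy":0,"dz":-0.02,"wx":0,"wy":0,"wz":0},{"claw":1,"dx":0,"dy":0,"dz":-0.03,"wx":0,"wy":0,"wz":0},{"claw":1,"dx":0,"dy":0,"dz":-0.015,"wx":0,"wy":0,"wz":0},{"claw":1,"dx":0,"dy":0,"dz":0,"wx":0,"wy":0,"wz":0},{"claw":1,"dx":0,"dy":0,"dz":0,"wx":0,"wy":0,"wz":0}]'; python3 to.py
```

```text
time: 12.75
tool_pos: [0.6372, 0.1595, 0.0161]
tool_rot: [3.138, 0.001, 1.855]
ft_force: [-0.6, -0.1, -2.1]
gripper_width: 0.0592
dxyz [-0.0006 -0.0014  0.0041] w [ 0.19  0.04 -0.01]
t 12.75 p [0.6372 0.1595 0.0161] rot [3.1383e+00 7.0000e-04 1.8547e+00] F [-0.58 -0.05 -2.09] gw 0.0592 tau [ 2.000e-02 -4.813e+01 -3.193e+01 -0.000e+00 -1.000e-02  0.000e+00]
time: 13.25
tool_pos: [0.6344, 0.1589, 0.079]
tool_rot: [-3.138, -0.0, 1.855]
ft_force: [-1.2, -0.2, -1.4]
gripper_width: 0.0592
t 13.25 p [0.6344 0.1589 0.079 ] rot [-3.1384e+00 -1.0000e-04  1.8545e+00] F [-1.16 -0.19 -1.38] gw 0.0592 tau [ 0.000e+00 -4.762e+01 -3.491e+01 -0.000e+00 -1.000e-02 -0.000e+00]
```

The reading is about 1.4–2 N, against 6–7 N for the first tin, so this one is light. I lift it and carry it to the carton.

```bash
python3 -m handwheel '[{"claw":1,"dx":0,"dy":0,"dz":-0.03,"wx":0,"wy":0,"wz":0},{"claw":1,"dx":0,"dy":0,"dz":-0.04,"wx":0,"wy":0,"wz":0},{"claw":1,"dx":0,"dy":0,"dz":-0.03,"wx":0,"wy":0,"wz":0},{"claw":1,"dx":0,"dy":0,"dz":-0.01,"wx":0,"wy":0,"wz":0},{"claw":1,"dx":0,"dy":0,"dz":0,"wx":0,"wy":0,"wz":0}]'; python3 to.py .540 -.298 .17 1.852
```

```text
time: 13.75
tool_pos: [0.6304, 0.1582, 0.1815]
tool_rot: [-3.122, -0.002, 1.854]
ft_force: [-0.8, -0.3, -2.1]
gripper_width: 0.0591
dxyz [-0.4127 -0.2142  0.0148] w [-1.1  -0.12  0.13]
t 13.75 p [0.6304 0.1582 0.1815] rot [-3.1224e+00 -2.1000e-03  1.8543e+00] F [-0.78 -0.33 -2.1 ] gw 0.0591 tau [ 3.000e-02 -4.536e+01 -3.709e+01 -0.000e+00  1.800e-01  0.000e+00]
```

```bash
python3 -m handwheel '[{"claw":1,"dx":-0.02,"dy":-0.01,"dz":0,"wx":-1.1,"wy":0,"wz":0.1},{"claw":1,"dx":-0.04,"dy":-0.021,"dz":0,"wx":0,"wy":0,"wz":0},{"claw":1,"dx":-0.042,"dy":-0.022,"dz":0,"wx":0,"wy":0,"wz":0},{"claw":1,"dx":-0.042,"dy":-0.022,"dz":0,"wx":0,"wy":0,"wz":0},{"claw":1,"dx":-0.042,"dy":-0.022,"dz":0,"wx":0,"wy":0,"wz":0},{"claw":1,"dx":-0.042,"dy":-0.022,"dz":0,"wx":0,"wy":0,"wz":0},{"claw":1,"dx":-0.042,"dy":-0.022,"dz":0,"wx":0,"wy":0,"wz":0},{"claw":1,"dx":-0.042,"dy":-0.022,"dz":0,"wx":0,"wy":0,"wz":0},{"claw":1,"dx":-0.035,"dy":-0.018,"dz":0,"wx":0,"wy":0,"wz":0},{"claw":1,"dx":-0.025,"dy":-0.013,"dz":0,"wx":0,"wy":0,"wz":0}]'; python3 to.py .540 -.298 .14 1.852;  python3 -m handwheel '[{"claw":1,"dx":-0.01,"dy":-0.005,"dz":0,"wx":0,"wy":0,"wz":0},{"claw":1,"dx":0,"dy":0,"dz":0,"wx":0,"wy":0,"wz":0},{"claw":1,"dx":0,"dy":0,"dz":0,"wx":0,"wy":0,"wz":0}]'; python3 to.py .540 -.298 .14 1.852
```

```text
time: 14.75
tool_pos: [0.5341, -0.2611, 0.151]
tool_rot: [-3.111, -0.022, 1.861]
ft_force: [0.9, 0.4, -1.6]
gripper_width: 0.0592
dxyz [-0.0373 -0.0046  0.0103] w [-1.73 -1.23  0.53]
t 14.75 p [ 0.5341 -0.2611  0.151 ] rot [-3.1115 -0.0216  1.8609] F [ 0.91  0.41 -1.65] gw 0.0592 tau [  1.45 -40.81 -35.03  -0.14   0.17   0.31]
time: 15.05
tool_pos: [0.5282, -0.2735, 0.1437]
tool_rot: [-3.105, -0.03, 1.855]
ft_force: [0.2, 0.3, -1.8]
gripper_width: 0.0592
dxyz [-0.0269  0.0046  0.0027] w [-2.12 -1.7   0.21]
t 15.05 p [ 0.5282 -0.2735  0.1437] rot [-3.1047 -0.0298  1.8552] F [ 0.23  0.27 -1.81] gw 0.0592 tau [-8.300e-01 -4.019e+01 -3.562e+01 -9.000e-02  1.400e-01 -1.000e-02]
```

```bash
python3 -m handwheel '[{"claw":1,"dx":-0.013,"dy":0.003,"dz":0,"wx":-2.1,"wy":-1.7,"wz":0.2},{"claw":1,"dx":-0.01,"dy":0.001,"dz":0,"wx":0,"wy":0,"wz":0},{"claw":1,"dx":0,"dy":0,"dz":0,"wx":0,"wy":0,"wz":0},{"claw":1,"dx":0,"dy":0,"dz":0,"wx":0,"wy":0,"wz":0}]'; python3 to.py .540 -.298 .12 1.852
```

```text
time: 15.45
tool_pos: [0.5395, -0.2894, 0.1408]
tool_rot: [-3.14, -0.005, 1.858]
ft_force: [0.0, 0.1, -1.9]
gripper_width: 0.0589
dxyz [-0.0085 -0.0019  0.0207] w [-0.11 -0.27  0.35]
t 15.45 p [ 0.5395 -0.2894  0.1408] rot [-3.1397 -0.0047  1.8582] F [ 0.05  0.09 -1.85] gw 0.0589 tau [ -0.22 -41.1  -35.64  -0.     0.    -0.  ]
```

```bash
python3 -m handwheel '[{"claw":1,"dx":-0.007,"dy":-0.002,"dz":0.01,"wx":0,"wy":-0.3,"wz":0.3},{"claw":1,"dx":0,"dy":0,"dz":0.015,"wx":0,"wy":0,"wz":0},{"claw":1,"dx":0,"dy":0,"dz":0.015,"wx":0,"wy":0,"wz":0},{"claw":1,"dx":0,"dy":0,"dz":0.01,"wx":0,"wy":0,"wz":0},{"claw":1,"dx":0,"dy":0,"dz":0,"wx":0,"wy":0,"wz":0}]'; python3 to.py .540 -.298 .07 1.852
python3 - <<'E'
from h import *
im,d=bot.read_camera("scene"); cv2.imwrite("pics/scene3.png",cv2.resize(im[50:250,150:350,::-1],None,fx=3,fy=3))
im,d=bot.read_camera("top"); cv2.imwrite("pics/top3.png",cv2.resize(im[130:330,420:640,::-1],None,fx=3,fy=3))
E
```

```text
time: 15.95
tool_pos: [0.539, -0.2952, 0.085]
tool_rot: [-3.138, -0.002, 1.854]
ft_force: [0.1, 0.1, -2.3]
gripper_width: 0.059
dxyz [-0.003   0.0002  0.015 ] w [-0.23 -0.1   0.14]
t 15.95 p [ 0.539  -0.2952  0.085 ] rot [-3.1375e+00 -1.8000e-03  1.8544e+00] F [ 0.14  0.14 -2.3 ] gw 0.059 tau [-4.000e-02 -4.302e+01 -3.466e+01 -1.000e-02 -1.300e-01 -0.000e+00]
```

View pics/scene3.png

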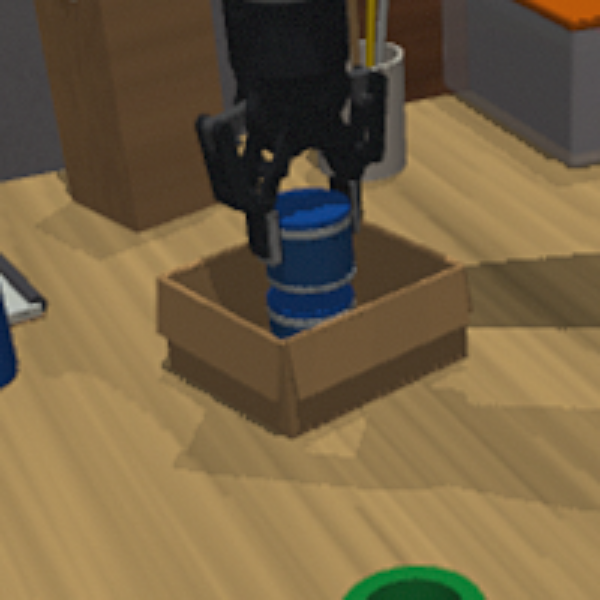

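View pics/top3.png

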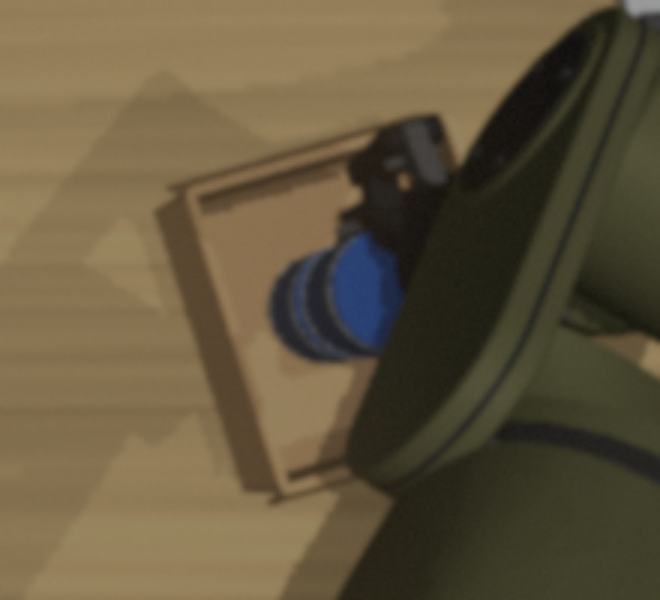

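The scene crop shows the light tin (centre column about 313) hanging upright over the heavy tin (about 311), with a gap of around a centimetre. They are aligned, so I set it down slowly.

```bash
python3 -m handwheel '[{"claw":1,"dx":-0.002,"dy":0,"dz":0.004,"wx":0,"wy":0,"wz":0.1},{"claw":1,"dx":-0.001,"dy":0,"dz":0.004,"wx":0,"wy":0,"wz":0},{"claw":1,"dx":0,"dy":0,"dz":0.002,"wx":0,"wy":0,"wz":0}]'; python3 to.py .540 -.298 .07 1.852; python3 -m handwheel '[{"claw":1,"dx":0,"dy":0,"dz":0.001,"wx":0,"wy":0,"wz":0},{"claw":1,"dx":0,"dy":0,"dz":0.001,"wx":0,"wy":0,"wz":0}]'; python3 to.py .540 -.298 .07 1.852
```

```text
time: 16.35
tool_pos: [0.5422, -0.2999, 0.0784]
tool_rot: [3.141, 0.004, 1.852]
ft_force: [-0.1, 0.5, -2.2]
gripper_width: 0.0591
dxyz [ 0.0024 -0.0016  0.0084] w [0.02 0.2  0.02]
t 16.35 p [ 0.5422 -0.2999  0.0784] rot [3.1412 0.0035 1.8524] F [-0.1   0.47 -2.16] gw 0.0591 tau [-1.000e-02 -4.299e+01 -3.373e+01 -1.000e-02 -1.000e-02 -0.000e+00]
time: 16.55
tool_pos: [0.5424, -0.3001, 0.0766]
tool_rot: [3.141, 0.004, 1.852]
ft_force: [-0.2, -0.2, -1.6]
gripper_width: 0.0591
dxyz [ 0.0028 -0.0017  0.0066] w [0.05 0.23 0.01]
t 16.55 p [ 0.5424 -0.3001  0.0766] rot [3.1407 0.0041 1.8522] F [-0.2  -0.22 -1.64] gw 0.0591 tau [-2.000e-02 -4.292e+01 -3.355e+01 -1.000e-02  0.000e+00 -0.000e+00]
```

```bash
python3 -m handwheel '[{"claw":1,"dx":0.002,"dy":-0.002,"dz":0.002,"wx":0,"wy":0.2,"wz":0},{"claw":1,"dx":0,"dy":0,"dz":0.002,"wx":0,"wy":0,"wz":0}]'; python3 to.py .540 -.298 .07 1.852; python3 -m handwheel '[{"claw":1,"dx":0,"dy":0,"dz":0.001,"wx":0,"wy":0,"wz":0},{"claw":1,"dx":0,"dy":0,"dz":0.001,"wx":0,"wy":0,"wz":0}]'; python3 to.py .540 -.298 .07 1.852
```

```text
time: 16.75
tool_pos: [0.5401, -0.2988, 0.0729]
tool_rot: [3.14, 0.001, 1.852]
ft_force: [-0.1, 0.4, -2.1]
gripper_width: 0.0594
dxyz [0.0008 0.0002 0.0029] w [0.08 0.06 0.02]
t 16.75 p [ 0.5401 -0.2988  0.0729] rot [3.1401e+00 1.0000e-03 1.8523e+00] F [-0.12  0.39 -2.08] gw 0.0594 tau [-1.000e-02 -4.313e+01 -3.368e+01  1.000e-02  4.000e-02 -1.000e-02]
time: 16.95
tool_pos: [0.5399, -0.2987, 0.0706]
tool_rot: [3.14, 0.001, 1.852]
ft_force: [-0.4, 0.0, -1.5]
gripper_width: 0.0589
dxyz [0.0006 0.0003 0.0006] w [0.08 0.05 0.02]
t 16.95 p [ 0.5399 -0.2987  0.0706] rot [3.1402e+00 9.0000e-04 1.8523e+00] F [-0.36  0.02 -1.5 ] gw 0.0589 tau [-1.000e-02 -4.289e+01 -3.335e+01  0.000e+00  1.000e-02 -0.000e+00]
```

```bash
python3 -m handwheel '[{"claw":1,"dx":0,"dy":0,"dz":0.001,"wx":0,"wy":0,"wz":0}]'; python3 to.py .540 -.298 .07 1.852; python3 -m handwheel '[{"claw":1,"dx":0,"dy":0,"dz":0.001,"wx":0,"wy":0,"wz":0}]'; python3 to.py .540 -.298 .07 1.852
```

```text
time: 17.05
tool_pos: [0.5399, -0.2988, 0.0701]
tool_rot: [3.14, 0.001, 1.852]
ft_force: [-3.5, 1.8, 4.5]
gripper_width: 0.0592
dxyz [0.0007 0.0003 0.0001] w [0.07 0.04 0.02]
t 17.05 p [ 0.5399 -0.2988  0.0701] rot [3.1404e+00 8.0000e-04 1.8523e+00] F [-3.5   1.78  4.46] gw 0.0592 tau [-6.000e-02 -3.903e+01 -3.145e+01  3.000e-02 -8.600e-01 -0.000e+00]
time: 17.15
tool_pos: [0.54, -0.2988, 0.0701]
tool_rot: [3.141, 0.001, 1.852]
ft_force: [-4.7, 1.8, 6.5]
gripper_width: 0.0592
dxyz [0.0008 0.0002 0.0001] w [0.05 0.03 0.02]
t 17.15 p [ 0.54   -0.2988  0.0701] rot [3.1406e+00 6.0000e-04 1.8524e+00] F [-4.69  1.77  6.5 ] gw 0.0592 tau [-6.000e-02 -3.830e+01 -3.153e+01  8.000e-02 -1.200e+00 -1.000e-02]
```

```bash
python3 -m handwheel '[{"claw":0.25,"dx":0,"dy":0,"dz":0,"wx":0,"wy":0,"wz":0},{"claw":0.15,"dx":0,"dy":0,"dz":0,"wx":0,"wy":0,"wz":0},{"claw":0.1,"dx":0,"dy":0,"dz":0,"wx":0,"wy":0,"wz":0},{"claw":0.1,"dx":0,"dy":0,"dz":0,"wx":0,"wy":0,"wz":0}]' 20; python3 to.py .540 -.298 .07 1.852
```

```text
time: 17.55
tool_pos: [0.5412, -0.2996, 0.071]
tool_rot: [3.138, 0.003, 1.852]
ft_force: [0.5, -1.0, 0.3]
gripper_width: 0.0773
dxyz [ 0.0018 -0.0007  0.001 ] w [0.19 0.19 0.03]
t 17.55 p [ 0.5412 -0.2996  0.071 ] rot [3.1382 0.0034 1.8524] F [ 0.54 -0.98  0.35] gw 0.0773 tau [ 0.000e+00 -4.181e+01 -3.245e+01  0.000e+00 -1.000e-02 -0.000e+00]
```

```bash
python3 -m handwheel '[{"claw":0.05,"dx":0.001,"dy":0,"dz":-0.005,"wx":0.2,"wy":0.2,"wz":0},{"claw":0.05,"dx":0,"dy":0,"dz":-0.015,"wx":0,"wy":0,"wz":0},{"claw":0.05,"dx":0,"dy":0,"dz":-0.02,"wx":0,"wy":0,"wz":0},{"claw":0,"dx":0,"dy":0,"dz":-0.03,"wx":0,"wy":0,"wz":0},{"claw":0,"dx":0,"dy":0,"dz":-0.04,"wx":0,"wy":0,"wz":0},{"claw":0,"dx":0,"dy":0,"dz":-0.03,"wx":0,"wy":0,"wz":0},{"claw":0,"dx":0,"dy":0,"dz":-0.015,"wx":0,"wy":0,"wz":0}]'; python3 to.py .45 .1 .22 1.852; python3 -m handwheel '[{"claw":0,"dx":0.02,"dy":-0.005,"dz":0,"wx":0,"wy":0,"wz":0},{"claw":0,"dx":0.035,"dy":-0.005,"dz":0,"wx":0,"wy":0,"wz":0},{"claw":0,"dx":0.04,"dy":-0.005,"dz":0,"wx":0,"wy":0,"wz":0},{"claw":0,"dx":0.04,"dy":-0.005,"dz":0,"wx":0,"wy":0,"wz":0},{"claw":0,"dx":0.04,"dy":-0.005,"dz":0,"wx":0,"wy":0,"wz":0},{"claw":0,"dx":0.035,"dy":0,"dz":0,"wx":0,"wy":0,"wz":0},{"claw":0,"dx":0.02,"dy":0,"dz":0,"wx":0,"wy":0,"wz":0},{"claw":0,"dx":0,"dy":0,"dz":0,"wx":0,"wy":0,"wz":0}]'
python3 - <<'E'
from h import *
im,d=bot.read_camera("top"); cv2.imwrite("pics/top4.png",im[:,:,::-1])
for o in tins("top",im,d): print(*o)
for o in tins("top",im,d,.09,.12): print("upper",*o)
im,d=bot.read_camera("scene"); cv2.imwrite("pics/scene4.png",im[:,:,::-1])
for o in tins("scene",im,d): print("s",*o)
for o in tins("scene",im,d,.1,.11): print("s upper",*o)
E
```

```text
time: 18.25
tool_pos: [0.5398, -0.2976, 0.2336]
tool_rot: [-3.139, -0.003, 1.853]
ft_force: [-0.1, -0.1, 0.2]
gripper_width: 0.0854
dxyz [0.4069 0.0244 0.0149] w [-0.16 -0.19  0.03]
t 18.25 p [ 0.5398 -0.2976  0.2336] rot [-3.1387 -0.0034  1.8525] F [-0.1  -0.09  0.17] gw 0.0854 tau [ 3.000e-02 -3.781e+01 -3.527e+01 -0.000e+00 -4.000e-02 -0.000e+00]
time: 19.05
tool_pos: [0.4496, -0.0782, 0.2401]
tool_rot: [3.137, 0.004, 1.85]
ft_force: [0.2, -0.0, 0.2]
gripper_width: 0.0856
[147. 189.] [0.61   0.3055 0.0494] [0.6097 0.3062] 0.0297 1030
upper [600.  80.] [ 0.7529 -0.3699  0.1146] [ 0.7564 -0.3928] 0.0316 311
upper [551. 226.] [ 0.5414 -0.2983  0.1037] [ 0.5417 -0.2988] 0.0303 1304
s [135. 160.] [ 0.7637 -0.3705  0.0499] [ 0.7602 -0.3908] 0.0324 293
s [400. 371.] [0.6104 0.3093 0.05  ] [0.609  0.3073] 0.03 1775
s upper [251. 126.] [ 0.5419 -0.2925  0.1043] [ 0.5404 -0.2958] 0.0301 314
s upper [129. 134.] [ 0.7635 -0.3707  0.1051] [ 0.7598 -0.3902] 0.0318 169
```

View pics/top4.png

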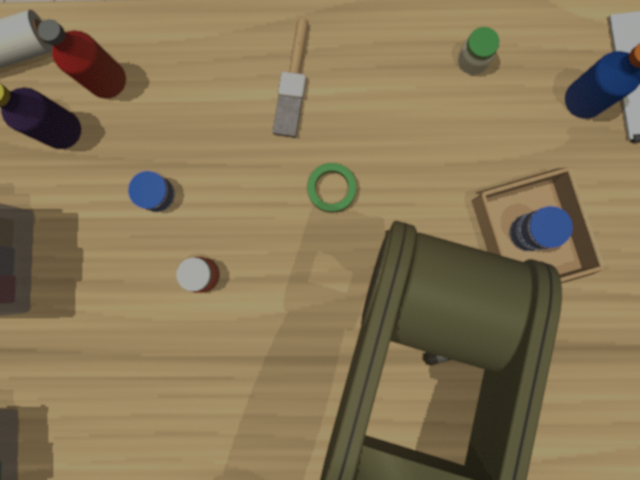

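View pics/scene4.png

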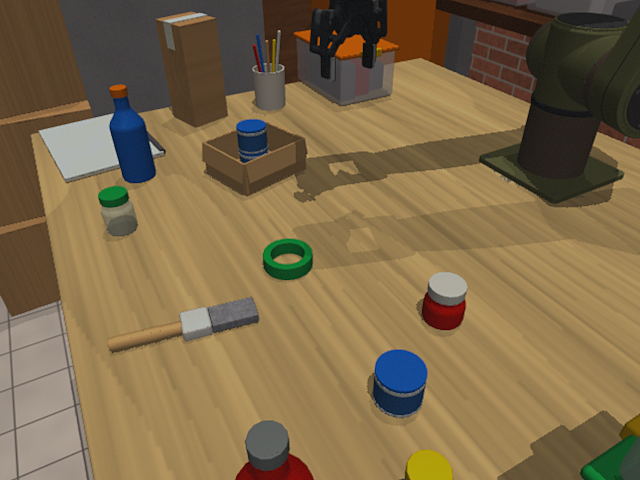

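The stack is upright in the carton, lid at (551,226) in the top view. The third tin hasn't moved, at (150,190), and the gripper is clear of everything. Handing in.

```bash
python3 -c "
from cell import bot
print(bot.job_done())"; python3 to.py
```

```text
the job is handed in; nothing more can be done
None
the job is handed in; nothing more can be done
```

I put the heavy tin on the carton floor, stood a light tin on its lid, and handed the job in at about 19 s of the 72 s. The hand-in reports no verdict.

- **Weighing:** The first tin I lifted, from about (0.456, 0.066), pulled 6.0–7.6 N at the wrist, so it is the heavy one. The tin from (0.636, 0.159) pulled about 1.4–2.3 N, so it is light. I did not lift the third tin; with exactly one heavy tin, these two readings settled it.
- **Placing:** Each tin was lowered until the wrist force showed contact, then released. The light tin was pressed down with about 6.5 N for a moment before release.
- **Last checks:**
  - **Position:** In the top camera the upper lid is at height 0.104 m, as expected for the stack, and its centre is about 1.5 mm from the lower tin's. The scene camera puts the upper lid about 3 mm further over in y, a small disagreement I left alone.
  - **Upright:** The stack looks upright in the pictures.
  - **Third tin:** It still stands at (0.610, 0.306), where it started.
  - **Gripper:** It was clear of everything.

I could not measure the contact forces between the tins and the carton directly. The heavy tin's weight is close to the 6 N limit, but the light tin on top adds about 2 N to that.

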